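# Seat a burnishing roller in the V-block jig and hold it down

## Robot

A 6-joint arm with a two-finger parallel gripper is mounted at the origin on the work surface. World frame = base frame: x ahead of the robot, y to its left, z up, the work surface at z = 0. Lengths are in m, angles in rad, forces in N, time in s.
With the tool pointing down it reaches from about 0.35 to 0.775 m from the base axis. Payload 7.3 kg.
Tool frame: the origin (TCP) lies at the very end of the fingers, on their centre line; the grasp point (between the pads) lies 19 mm behind it (robot.hold_point_z is the distance from the TCP to the grasp point, in m); z points along the fingers, y is the direction in which the jaws open and shut (so a half turn about z gives the same grasp; the last joint's range is limited). The gripper opens to 92 mm and grips with 3 to 60 N. Pads are 19 mm wide; open, the fingers measure 130 mm over their backs; the gripper's body (75 mm by 190 mm) begins 47 mm behind the grasp point.
Start: joints at [-1.403, 0.342, 1.524, -0, 1.275, -0.146], TCP at [0.162, -0.499, 0.227] pointing down, gripper open.
Joint ranges: [-2.53, 2.53], [-0.77, 2.02], [0.04, 2.7], [-1, 4.14], [0.28, 2.66], [-3.11, 3.11]. Speed limits (rad/s): [2.57, 2.57, 3.14, 3.14, 3.14, 3.14].

## Interface

Orientations are given as [roll, pitch, yaw] about the fixed x, y, z axes, in that order (R = Rz(yaw) Ry(pitch) Rx(roll)).
In Python, from cell import monitor, viewer, robot gives the robot as it stands.
- The arm moves only by the tool move_arm, never from a script. Its argument "deltas" is a list of rows, each an object of numbers: "x", "y", "z": the shift along the tool's x, y, z in m; "wx", "wy", "wz": the turn, a rotation vector about the tool's x, y, z in degrees; "hand": the opening, from 0 (shut) to 1 (fully open). In form: [{"x": .., "y": .., "z": .., "wx": .., "wy": .., "wz": .., "hand": ..}, ...]. A call has 1 to 8 rows; each row is the pose to reach, as a shift and turn from the pose commanded when the call began, along the tool's axes at that moment; what a row does not reach only later rows make up. A row lasts 1/8 s, in which the tool goes at most 62.5 mm and 10.7 degrees, less where a joint would pass 70% of its speed; a pose out of reach is approached as far as the arm can. A call with a gripper value outside its range is refused whole. The fingers move at their own pace and stop on an object; "grip_force" is the grip in N (left out, the last holds). Time passes only in rows, so rows that repeat a pose let the fingers close. It gives the time, the measured TCP pose, the force and the opening at its end, in the units of the state.
- monitor.observe(): the state, without advancing time (a new reading comes with each control period).
- viewer.read_camera(name): name is "scene" or "top" or "wrist"; returns the picture (384x512x3 uint8, red, green, blue); there is no depth.
- viewer.camera_params(name): a dict with "camera_matrix" (3x3 intrinsics, pixels), "k1" (the pictures are not rectified: a ray, as slopes to the right and down, at radius r is drawn at 1 + k1 r^2 times it, then the intrinsics apply), "R" (3x3) and "t" (3): a world point X has camera coordinates R X + t. Camera axes: x right, y down, z forward; pixel columns grow to the right and rows downward; lengths in m; the calibration is good to about 2 mm. A picture is of the moment at which its call begins: read the wrist's pose just before it. camera_params takes no time and is no camera call; for the wrist camera it gives the pose at the moment of the call.
- robot.hand_in(): hands the job in, once; it reports no verdict.
The state is a dict: "time": time; "qpos": joint angles; "qvel": joint speeds; "joint_efforts": joint torques, N m; "tool_pos": TCP position; "tool_rot": TCP orientation; "contact_force": force on the tool from outside, world axes, zero at the start; "torque": the same for the moment, N m; "opening": finger opening in m.
Only numpy, scipy, OpenCV 4.12 (cv2) and the standard library are available. Lean on these libraries where they do the work, as an engineer would, in place of code of your own. Each camera call takes 0.05 s, during which the arm holds its last target. There are 200 camera calls.

## Task

Get the long slender wooden burnishing roller ready for grooving: pull the keeper knob of the V-block jig fully out, lay the roller (do not drop it) centrally in the two V-blocks and let go of it, then push the knob fully home so that the keeper tongue covers the roller's end. Then press the roller firmly and squarely down with the fingers, about 15 N at its middle, so that it bears on both sides of the V, and finish while still holding it pressed like that: do not let go at the end. Leave the thick roller and everything else on the bench where it is.

Things in the scene. Friction and masses are not known exactly. Their poses are not given: they have to be found in the camera images.
- jig: V-block jig fixed to the bench: aluminium base plate 8 mm thick, 110 mm wide, from x = -90 to 125 mm, carrying two steel V-blocks, an end stop plate 40 mm high at x = -77 to -83 mm, and at x = 90 to 120 mm the keeper's slide housing, 46 mm wide, 73 mm high. Origin on the bench below the middle of the V; x along the V towards the knob, y across, z up.
- seat (a point): centre of the roller when it lies seated and centred in the V, 36.6 mm above the bench (the roller's top is then at 52.6 mm); axes as jig
- v_left: the V faces on the jig's +y side, fixed; origin and axes as jig. The two V-blocks are each 30 mm long and 62 mm wide, centred 40 mm either side of the origin along x: a 50 mm gap between them leaves room for the fingers. The V is 90 degrees, its lowest line 14 mm and its upper edges about 39 mm above the bench.
- v_right: the V faces on the jig's -y side (both blocks), fixed; same origin and axes as jig
- keeper (a joint): the keeper slide: 0 = fully home (its flat tongue, 24 mm wide, 56.5 to 62.5 mm above the bench, overhangs the last 17 mm of a seated roller, 4 mm above it), 0.040 m = fully out along the jig's +x (tongue clear). A spring detent holds it at both ends: about 5 N takes it over the middle, then it snaps to the other end and stays.
- knob (a point): middle of the black keeper knob, a cylinder 24 mm in diameter and 26 mm long (along the jig's x), 59.5 mm above the bench; it moves with the slide: at x = 148 mm of the jig when home, 188 mm when out. 15 mm of flat slide bar, 24 mm wide, shows between housing and knob when home. Grip it from above across y, pull or push along x.
- roller: the long slender wooden roller, 32 mm in diameter and 130 mm long, loose, about 0.12 kg, plain wood with two darker bands; origin at its centre, x along its axis (y and z turn as it rolls). It starts lying level in cradle_a, centre 36 mm above the bench.
- thick_roller: the other roller, 46 mm in diameter and 90 mm long, of the same wood, lying in cradle_b; not wanted, leave it. Origin at its centre, x along its axis.
- cradle_a: fixed plywood cradle 150 x 50 mm under the long roller, base 6 mm thick; it carries the roller at 45 mm either side of its middle and reaches 26 mm height there, nothing but the base between; origin on the bench, x along the roller
- cradle_b: fixed plywood cradle 150 x 50 mm under the thick roller, 26 mm high; origin on the bench, x along the roller. The two cradles may stand in either order.
- hammer: hammer lying on the bench, leave it
- screwdriver: screwdriver lying on the bench on the robot's left, red handle, about 30 mm high, leave it
- glue_jar: glue jar 68 mm in diameter, 85 mm high, leave it
- nail_tin: open steel tin 90 x 120 x 30 mm, leave it
- sanding_block: cork block 60 x 100 x 35 mm, leave it
- tape_roll: cardboard ring 90 mm in diameter, 24 mm high, lying flat, leave it
Things that resemble listed ones, but are neither listed nor needed, are in the scene too. What is shaped like the roller but blue or green is not meant.

How it is judged:
By the outcome, as a careful person would: the job done as asked, in the order asked, and still so for the second after the job is handed in, while the arm keeps its last pose, push and grip.
It also fails if it takes over 67 s, if anything falls off the work surface, if the arm or the gripper's body presses on something with over 40 N, if the wrist force passes 120 N, or if a joint passes its speed limit or range.

## Working session

There is one attempt and no reset: what is moved stays moved. The work goes in short steps, Python scripts to look and compute and a tool call to move; the robot and the scene stay as the last step left them, time stands still between calls to the robot, and variables do not carry over. Pictures are saved under pics/ and viewed, about 8 in all and at most 12, crops included, and the job is handed in when it is done.

Besides the shell and the picture viewer there is one more tool, called after "Emit:" as name([rows], argument=value, ...), one row to a line, values as JSON. move_arm: Moves the arm, as the interface text tells. Its arguments: {"type":"object","properties":{"deltas":{"type":"array","items":{"type":"object","properties":{"x":{"type":"number"},"y":{"type":"number"},"z":{"type":"number"},"wx":{"type":"number"},"wy":{"type":"number"},"wz":{"type":"number"},"hand":{"type":"number"}}}},"grip_force":{"type":"number"}},"required":["deltas"]}

```bash
mkdir -p pics; cat > h.py <<'E'
import numpy as np, cv2
from cell import monitor, viewer, robot
def snap(n,f):
    p=viewer.camera_params(n); im=viewer.read_camera(n)
    cv2.imwrite(f'pics/{f}.png',im[:,:,::-1]); return im,p
def ray(p,uv):
    K=np.array(p['camera_matrix']);R=np.array(p['R']);t=np.array(p['t'])
    d=np.array([(uv[0]-K[0,2])/K[0,0],(uv[1]-K[1,2])/K[1,1]]);s=d.copy()
    for _ in range(20): s=d/(1+p['k1']*(s@s))
    return -R.T@t, R.T@np.array([s[0],s[1],1])
def onz(p,uv,z):
    o,d=ray(p,uv); return (o+d*(z-o[2])/d[2])
def proj(p,X):
    K=np.array(p['camera_matrix']);c=np.array(p['R'])@X+np.array(p['t']);s=c[:2]/c[2];s=s*(1+p['k1']*(s@s))
    return K[:2,:2]@s+K[:2,2]
E
python3 - <<'E'
from h import *
import pickle
a,pa=snap('top','top0');b,pb=snap('scene','scene0')
pickle.dump((a,pa,b,pb),open('v0.pkl','wb'))
cv2.imwrite('pics/both.png',cv2.resize(a,(800,600),interpolation=cv2.INTER_CUBIC)[:,:,::-1])
print(monitor.observe(),pa,pb['t'],robot.hold_point_z)
E
```

```text
{'time': 0.1, 'qpos': array([-1.40303833e+00,  3.42639014e-01,  1.52490705e+00,  6.05499833e-06,
        1.27540198e+00, -1.46003353e-01]), 'qvel': array([-1.91784156e-05, -2.38863275e-03, -1.62304972e-03,  1.21341539e-03,
       -1.11474197e-03,  2.83210430e-04]), 'joint_efforts': array([ 1.70892075e-03, -4.32004130e+01, -2.44694120e+01,  7.18803238e-02,
        5.26112714e-02, -4.83172892e-05]), 'tool_pos': array([ 0.16199623, -0.49900643,  0.22612679]), 'tool_rot': array([-3.14025253e+00, -2.02917806e-04,  3.13759448e-01]), 'contact_force': array([-0.0029127 , -0.07484183,  0.8615749 ]), 'torque': array([-0.02156758,  0.0269944 ,  0.0334622 ]), 'opening': 0.09211112276311759} {'camera_matrix': array([[368.19919594,   0.        , 259.26825265],
       [  0.        , 368.19919594, 188.69175879],
       [  0.        ,   0.        ,   1.        ]]), 'k1': -0.03181309487786229, 'R': array([[ 0.00209765, -0.99997074, -0.00735594],
       [-0.99775137, -0.00160009, -0.06700484],
       [ 0.06699111,  0.00747995, -0.99772553]]), 't': array([0.02656901, 0.53921031, 1.17607756])} [ 0.39645393 -0.21143777  2.10141505] 0.0188
```

View pics/both.png

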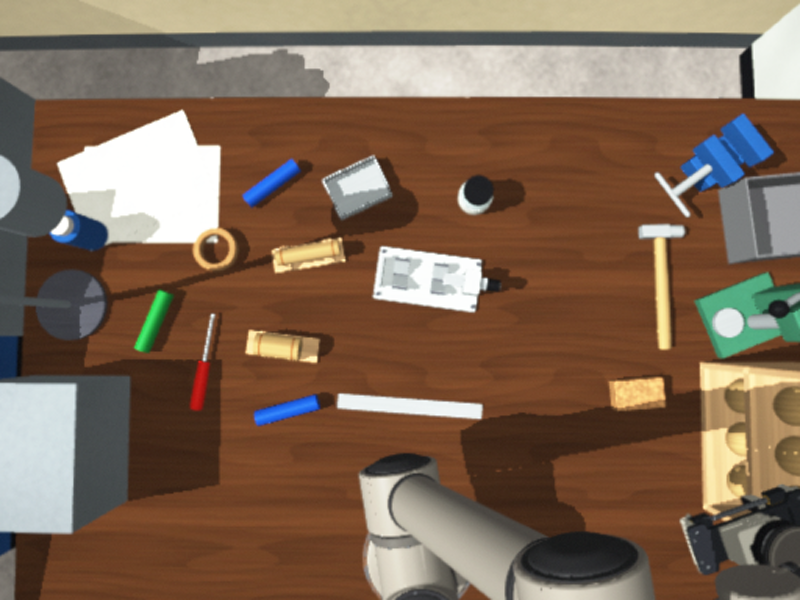

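View pics/scene0.png

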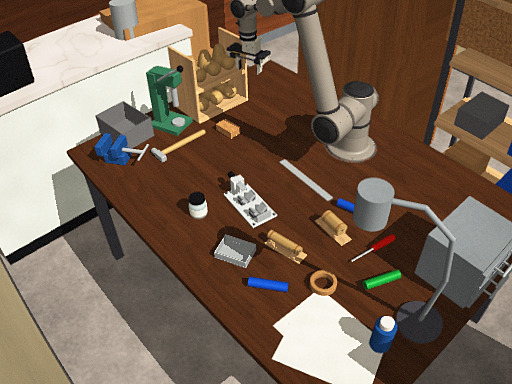

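The top view (800x600 scale) shows two candidates for the roller. One is plain, slender and banded in a cradle at (308,254). The other is a shorter, thicker one in a cradle at (283,346). The blue ones at (272,182) and (286,410) and the green one at (153,320) are ruled out by colour. By its description the roller is the one at (308,254). The jig is at (430,280), with its black knob at (492,285) and facing -y. I'll check the choice in a close crop.

```bash
python3 - <<'E'
from h import *
import pickle
a,pa,b,pb=pickle.load(open('v0.pkl','rb'))
c=a[145:235,150:345]
cv2.imwrite('pics/crop.png',cv2.resize(c,None,fx=4,fy=4,interpolation=cv2.INTER_CUBIC)[:,:,::-1])
hsv=cv2.cvtColor(a,cv2.COLOR_RGB2HSV)
m=cv2.inRange(hsv,(12,60,150),(28,190,255))
n,l,s,ce=cv2.connectedComponentsWithStats(m)
for i in range(1,n):
    if s[i,4]>80: 
        r=cv2.minAreaRect(np.argwhere(l==i)[:,::-1].astype(np.float32)); print(s[i],ce[i],r, onz(pa,ce[i],.036).round(3))
for n_,uv in dict(knob=(315,182),jigTL=(241.5,158.5),jigTR=(308,167),jigBR=(305,199),jigBL=(239,191)).items(): print(n_,onz(pa,uv,.0595 if n_=='knob' else .008).round(4))
E
```

```text
[    0     0   512    23 10210] [246.09030362   9.64015671] ((255.5, 11.0), (22.0, 511.0), 90.0) [1.136 0.073 0.036]
[123 145  28  28 316] [136.75316456 158.62974684] ((136.5500030517578, 158.64999389648438), (24.981992721557617, 27.828041076660156), 71.56504821777344) [0.635 0.424 0.036]
[173 152  48  23 717] [196.40585774 163.20223152] ((196.4729766845703, 162.83782958984375), (16.933094024658203, 46.03171920776367), 80.53767395019531) [0.62  0.23  0.036]
[418 152  11  72 605] [423.16363636 187.91900826] ((423.200439453125, 187.51197814941406), (71.30298614501953, 8.673066139221191), 87.70938873291016) [ 0.541 -0.498  0.036]
[157 211  47  22 676] [179.46301775 221.76627219] ((180.12417602539062, 221.1313018798828), (46.160640716552734, 16.76025390625), 7.305758953094482) [0.432 0.282 0.036]
[ 448  231   64   99 3993] [474.70022539 275.80290508] ((479.5, 280.0), (98.0, 63.0), 90.0) [ 0.262 -0.657  0.036]
[389 241  37  21 628] [407.36783439 251.19745223] ((407.2294006347656, 251.48236083984375), (18.944034576416016, 35.20369338989258), 85.60128784179688) [ 0.34  -0.442  0.036]
knob [ 0.5577 -0.1473  0.0595]
jigTL [0.6393 0.0863 0.008 ]
jigTR [ 0.6115 -0.1322  0.008 ]
jigBR [ 0.5064 -0.1217  0.008 ]
jigBL [0.5322 0.0939 0.008 ]
```

View pics/crop.png

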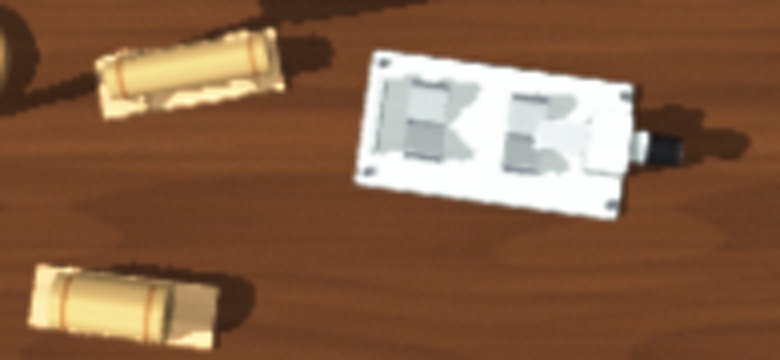

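The crop confirms it. The upper-left roller at (190,65) is about 129 mm long and slender. The lower one at (110,305) is about 86 mm and thick. The jig heading is about -97°, and its origin is about (0.5745, -0.001). The knob predicted from that matches the measured knob to 1.5 mm. Next I go above the knob with yaw 83°.

Emit:
move_arm([
  {"x":0.484,"y":-0.212,"wz":-65,"hand":1},
  {"x":0.484,"y":-0.212,"wz":-65,"hand":1},
  {"x":0.484,"y":-0.212,"wz":-65,"hand":1},
  {"x":0.484,"y":-0.212,"wz":-65,"hand":1},
  {"x":0.484,"y":-0.212,"wz":-65,"hand":1},
  {"x":0.484,"y":-0.212,"wz":-65,"hand":1},
  {"x":0.484,"y":-0.212,"wz":-65,"hand":1},
  {"x":0.484,"y":-0.212,"wz":-65,"hand":1},
])

```text
schema error: expected keys x, y, z, wx, wy, wz, hand
```

Emit:
move_arm([
  {"x":0,"y":0,"z":0},
])

```text
schema error: expected keys x, y, z, wx, wy, wz, hand
```

```bash
python3 - <<'E'
from h import *
import pickle
s=monitor.observe();print(s['time'],s['tool_pos'],np.degrees(s['tool_rot']),s['contact_force'],s['qpos'])
a,pa=snap('wrist','w1');pickle.dump((a,pa),open('w1.pkl','wb'));print(-pa['R'].T@pa['t'],pa['R'])
E
```

```text
0.1 [ 0.16199623 -0.49900643  0.22612679] [-1.79923216e+02 -1.16263339e-02  1.79770921e+01] [-0.0029127  -0.07484183  0.8615749 ] [-1.40303833e+00  3.42639014e-01  1.52490705e+00  6.05499833e-06
  1.27540198e+00 -1.46003353e-01]
[ 0.23812789 -0.47381763  0.38364601] [[ 3.08262069e-01 -9.51301200e-01 -7.23715570e-04]
 [-9.08826095e-01 -2.94722944e-01  2.95251614e-01]
 [-2.81086510e-01 -9.03571418e-02 -9.55419259e-01]]
```

View pics/w1.png

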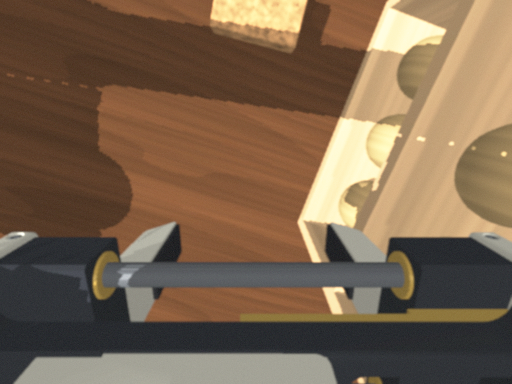

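The arm hasn't moved, because every row needs all the keys. This wrist view only shows the start area, with the cork block at (260,20). I'm resending the move.

Emit:
move_arm([
  {"x":0.484,"y":-0.212,"z":0,"wx":0,"wy":0,"wz":-65,"hand":1},
  {"x":0.484,"y":-0.212,"z":0,"wx":0,"wy":0,"wz":-65,"hand":1},
  {"x":0.484,"y":-0.212,"z":0,"wx":0,"wy":0,"wz":-65,"hand":1},
  {"x":0.484,"y":-0.212,"z":0,"wx":0,"wy":0,"wz":-65,"hand":1},
  {"x":0.484,"y":-0.212,"z":0,"wx":0,"wy":0,"wz":-65,"hand":1},
  {"x":0.484,"y":-0.212,"z":0,"wx":0,"wy":0,"wz":-65,"hand":1},
  {"x":0.484,"y":-0.212,"z":0,"wx":0,"wy":0,"wz":-65,"hand":1},
  {"x":0.484,"y":-0.212,"z":0,"wx":0,"wy":0,"wz":-65,"hand":1},
])

```text
time: 1.15
tool_pos: [0.537, -0.1656, 0.2266]
tool_rot: [-3.141, 0.0, 1.448]
contact_force: [0.8, -1.8, 0.6]
opening: 0.0916
```

```bash
python3 - <<'E'
from h import *
s=monitor.observe();print(s['time'],s['tool_pos'],np.degrees(s['tool_rot']),s['contact_force'],s['qpos'],s['qvel'])
E
```

```text
1.15 [ 0.53703904 -0.16555174  0.22656343] [-1.79989748e+02  1.19441651e-02  8.29926556e+01] [ 0.82974917 -1.79735578  0.58302553] [-4.35250480e-01  4.10241913e-01  1.42035269e+00 -2.62221646e-04
  1.31110413e+00 -3.12881883e-01] [ 0.8598517   0.44484651 -0.68226676 -0.00277269  0.23072005  0.86384158]
```

Emit:
move_arm([
  {"x":-0.019,"y":0.018,"z":0,"wx":0,"wy":0,"wz":0,"hand":0.7},
  {"x":-0.019,"y":0.018,"z":0,"wx":0,"wy":0,"wz":0,"hand":0.7},
  {"x":-0.019,"y":0.018,"z":0,"wx":0,"wy":0,"wz":0,"hand":0.7},
])

```text
time: 1.52
tool_pos: [0.5505, -0.1882, 0.2263]
tool_rot: [-3.14, -0.0, 1.447]
contact_force: [-0.2, -0.1, 0.2]
opening: 0.067
```

```bash
python3 - <<'E'
from h import *
import pickle
s=monitor.observe();print(s['time'],s['tool_pos'],np.degrees(s['tool_rot']),s['contact_force'])
a,pa=snap('wrist','w2');pickle.dump((a,pa),open('w2.pkl','wb'))
for x in (161,135,48): print(x,proj(pa,np.array([.5745-.1225*x/1e3,-.0011-.9925*x/1e3,.0595])))
E
```

```text
1.525 [ 0.55049753 -0.18822147  0.22629825] [-1.79924801e+02 -2.84181737e-02  8.29270703e+01] [-0.24012009 -0.10514796  0.22184718]
161 [253.84839179 152.29924225]
135 [253.85068783 129.8352167 ]
48 [253.85945112  46.03826876]
```

View pics/w2.png

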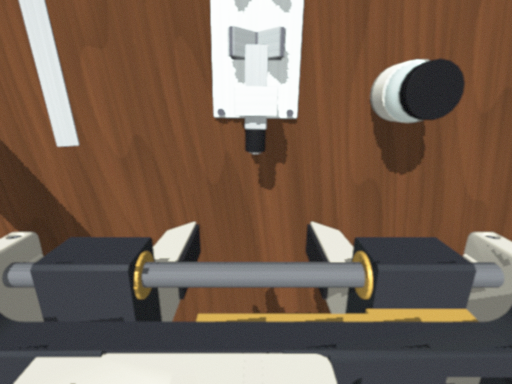

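The knob is at (255,141), within 2 px of where I predicted. The tongue is central at (256,65) and the jig is aligned vertically. I'll refine the sideways offset and the heading numerically.

```bash
python3 - <<'E'
from h import *
import pickle
a,p=pickle.load(open('w2.pkl','rb'))
g=cv2.cvtColor(a,cv2.COLOR_RGB2GRAY).astype(float)
for r in (134,140,146):
    c=np.where(g[r,235:280]<22)[0]+235; print(r,c.min(),c.max())
jx=np.array([-.1225,-.9925]);jy=np.array([.9925,-.1225]);O=np.array([.5745,-.0011])
def J(uv,z):
    X=onz(p,uv,z)[:2]-O; return (1e3*np.array([X@jx,X@jy])).round(2)
for r in (5,15,25,65,85,105):
    q=g[r,195:320]; d=np.diff(q); l=195+d[:30].argmax()+1; rr=195+60+d[60:].argmin()+1
    print(r,l,rr,J((l,r),.008),J((rr,r),.008))
for r in (134,140,146):
    c=np.where(g[r,235:280]<22)[0]+235; print(J((c.min(),r),.0595),J((c.max()+1,r),.0595))
E
```

```text
Traceback (most recent call last):
ValueError: zero-size array to reduction operation minimum which has no identity
```

```bash
python3 - <<'E'
from h import *
import pickle
a,p=pickle.load(open('w2.pkl','rb'))
g=cv2.cvtColor(a,cv2.COLOR_RGB2GRAY).astype(float)
jx=np.array([-.1225,-.9925]);jy=np.array([.9925,-.1225]);O=np.array([.5745,-.0011])
def J(uv,z):
    X=onz(p,uv,z)[:2]-O; return (1e3*np.array([X@jx,X@jy])).round(2)
for r in (5,15,25,65,85,105):
    q=g[r,195:320]; d=np.diff(q); l=195+d[:30].argmax()+1; rr=195+60+d[60:].argmin()+1
    print(r,l,rr,J((l,r),.008),J((rr,r),.008))
print(g[140,238:274].astype(int))
sat=a.max(2)
for r in (134,140,146):
    c=np.where(sat[r,235:280]<60)[0]+235
    if len(c): print(c.min(),c.max(),J((c.min(),r),.0595),J((c.max()+1,r),.0595))
E
```

```text
5 210 304 [ -5.21 -51.69] [-5.04 59.32]
15 210 303 [  5.11 -52.18] [ 5.27 58.68]
25 211 302 [ 15.62 -51.47] [15.78 58.04]
65 212 300 [ 59.77 -52.25] [59.9  57.83]
85 213 299 [ 83.18 -52.03] [83.3  57.72]
105 213 298 [107.55 -53.1 ] [107.67  57.6 ]
[83 83 85 85 84 81 65 54 40 32 35 35 35 36 42 41 39 42 38 38 40 40 38 36
 30 24 33 43 53 53 56 56 57 57 55 54]
246 265 [139.73  -9.09] [139.75  14.07]
246 265 [146.61  -9.15] [146.63  14.16]
246 265 [153.58  -9.21] [153.61  14.26]
```

Emit:
move_arm([
  {"x":0.041,"y":0.003,"z":0.03,"wx":0,"wy":0,"wz":0,"hand":0.7},
  {"x":0.041,"y":0.003,"z":0.07,"wx":0,"wy":0,"wz":0,"hand":0.7},
  {"x":0.041,"y":0.003,"z":0.12,"wx":0,"wy":0,"wz":0,"hand":0.7},
  {"x":0.041,"y":0.003,"z":0.165,"wx":0,"wy":0,"wz":0,"hand":0.7},
  {"x":0.041,"y":0.003,"z":0.185,"wx":0,"wy":0,"wz":0,"hand":0.7},
  {"x":0.041,"y":0.003,"z":0.185,"wx":0,"wy":0,"wz":0,"hand":0.7},
  {"x":0.041,"y":0.003,"z":0.185,"wx":0,"wy":0,"wz":0,"hand":0.7},
])

```text
time: 2.45
tool_pos: [0.5598, -0.1484, 0.0431]
tool_rot: [3.14, 0.001, 1.448]
contact_force: [-0.2, -0.5, -0.1]
opening: 0.0645
```

Emit:
move_arm([
  {"x":0,"y":0,"z":0,"wx":0,"wy":0,"wz":0,"hand":0.1},
  {"x":0,"y":0,"z":0,"wx":0,"wy":0,"wz":0,"hand":0.1},
  {"x":0,"y":0,"z":0,"wx":0,"wy":0,"wz":0,"hand":0.1},
  {"x":0,"y":0,"z":0,"wx":0,"wy":0,"wz":0,"hand":0.1},
  {"x":0,"y":0,"z":0,"wx":0,"wy":0,"wz":0,"hand":0.1},
  {"x":0,"y":0,"z":0,"wx":0,"wy":0,"wz":0,"hand":0.1},
  {"x":0,"y":0,"z":0,"wx":0,"wy":0,"wz":0,"hand":0.1},
], grip_force=25)

```text
time: 3.32
tool_pos: [0.5578, -0.1477, 0.0416]
tool_rot: [-3.138, -0.0, 1.448]
contact_force: [-5.6, -0.2, 4.7]
opening: 0.0231
```

The knob is gripped at 23 mm opening. The side force of -5.6 N means the knob is about 2 mm lower in jig y than I commanded. I'll relieve that while pulling.

Emit:
move_arm([
  {"x":0,"y":-0.002,"z":0,"wx":0,"wy":0,"wz":0,"hand":0.1},
  {"x":-0.006,"y":-0.002,"z":0,"wx":0,"wy":0,"wz":0,"hand":0.1},
  {"x":-0.013,"y":-0.002,"z":0,"wx":0,"wy":0,"wz":0,"hand":0.1},
  {"x":-0.02,"y":-0.002,"z":0,"wx":0,"wy":0,"wz":0,"hand":0.1},
  {"x":-0.027,"y":-0.002,"z":0,"wx":0,"wy":0,"wz":0,"hand":0.1},
  {"x":-0.034,"y":-0.002,"z":0,"wx":0,"wy":0,"wz":0,"hand":0.1},
  {"x":-0.041,"y":-0.002,"z":0,"wx":0,"wy":0,"wz":0,"hand":0.1},
  {"x":-0.041,"y":-0.002,"z":0,"wx":0,"wy":0,"wz":0,"hand":0.1},
])

```text
time: 4.32
tool_pos: [0.5523, -0.1874, 0.0417]
tool_rot: [-3.141, -0.002, 1.447]
contact_force: [2.4, 4.6, 1.1]
opening: 0.0235
```

Emit:
move_arm([
  {"x":0,"y":0,"z":0,"wx":0,"wy":0,"wz":0,"hand":0.1},
  {"x":0,"y":0,"z":0,"wx":0,"wy":0,"wz":0,"hand":0.1},
])

```text
time: 4.58
tool_pos: [0.5523, -0.1874, 0.0417]
tool_rot: [-3.141, -0.002, 1.448]
contact_force: [2.4, 5.7, 2.1]
opening: 0.0233
```

The knob moved 40.1 mm and sits at its out stop. I'll release it, rise, and go to view the roller.

Emit:
move_arm([
  {"x":0.001,"y":0,"z":0,"wx":0,"wy":0,"wz":0,"hand":0.7},
  {"x":0.001,"y":0,"z":0,"wx":0,"wy":0,"wz":0,"hand":0.7},
  {"x":0.001,"y":0,"z":0,"wx":0,"wy":0,"wz":0,"hand":0.7},
  {"x":0.001,"y":0,"z":0,"wx":0,"wy":0,"wz":0,"hand":0.7},
  {"x":0.001,"y":0,"z":-0.06,"wx":0,"wy":0,"wz":0,"hand":0.7},
  {"x":0.001,"y":0,"z":-0.12,"wx":0,"wy":0,"wz":0,"hand":0.7},
  {"x":0.04,"y":0.005,"z":-0.17,"wx":0,"wy":0,"wz":0,"hand":0.7},
  {"x":0.1,"y":0.01,"z":-0.185,"wx":0,"wy":0,"wz":-5,"hand":0.7},
])

```text
time: 5.58
tool_pos: [0.5758, -0.0916, 0.2305]
tool_rot: [3.135, 0.002, 1.534]
contact_force: [0.3, -1.3, -1.4]
opening: 0.0643
```

Emit:
move_arm([
  {"x":0.267,"y":0.0,"z":0,"wx":0,"wy":0,"wz":-12,"hand":0.7},
  {"x":0.267,"y":0.0,"z":0,"wx":0,"wy":0,"wz":-12,"hand":0.7},
  {"x":0.267,"y":0.0,"z":0,"wx":0,"wy":0,"wz":-12,"hand":0.7},
  {"x":0.267,"y":0.0,"z":0,"wx":0,"wy":0,"wz":-12,"hand":0.7},
  {"x":0.267,"y":0.0,"z":0,"wx":0,"wy":0,"wz":-12,"hand":0.7},
  {"x":0.267,"y":0.0,"z":0,"wx":0,"wy":0,"wz":-12,"hand":0.7},
])

```text
time: 6.32
tool_pos: [0.5836, 0.1766, 0.2263]
tool_rot: [-3.141, 0.001, 1.747]
contact_force: [-0.4, 0.2, 1.0]
opening: 0.0643
```

```bash
python3 - <<'E'
from h import *
import pickle
s=monitor.observe();print(s['time'],s['tool_pos'],np.degrees(s['tool_rot']),s['contact_force'])
a,p=snap('wrist','w3');pickle.dump((a,p,s),open('w3.pkl','wb'))
E
```

```text
6.325 [0.58358406 0.17658004 0.22629097] [-1.79970851e+02  3.18768648e-02  1.00089548e+02] [-0.42249741  0.17675543  1.03280202]
```

View pics/w3.png

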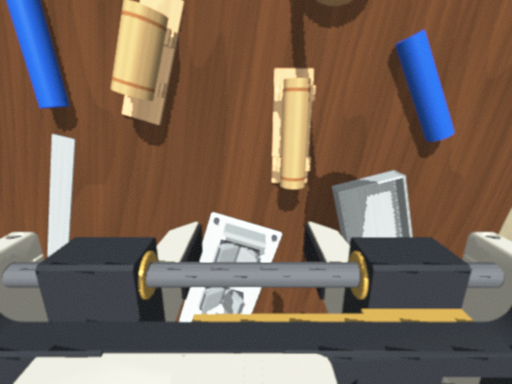

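The roller is in cradle at (294,133), with bands near rows 90 and 180 and edges near columns 280–311. I'll measure its edges and bands.

```bash
python3 - <<'E'
from h import *
import pickle
a,p,s=pickle.load(open('w3.pkl','rb'))
v=a.astype(int)
for r in (84,100,110,130,150,165,175,185): print(r,' '.join(f'{x}' for x in v[r,268:320:2,2]))
c=[int(round(298-5*(r-79)/108)) for r in range(68,196)]
print([(r,int(v[r,c[i],0]),int(v[r,c[i],2])) for i,r in enumerate(range(68,196)) if r<96 or r>170])
E
```

```text
84 54 53 59 141 184 183 177 172 107 114 128 138 139 142 149 156 152 143 132 121 110 119 129 83 54 52
100 51 53 60 125 163 142 140 104 99 117 134 142 141 145 151 155 150 138 127 122 99 100 100 75 57 52
110 53 48 64 107 113 112 110 97 102 122 135 140 138 143 152 155 146 132 125 120 103 105 62 53 53 52
130 51 46 99 180 187 172 119 93 110 128 140 142 141 145 154 150 141 130 122 111 103 65 46 48 47 50
150 45 49 137 186 190 146 109 97 118 134 136 138 143 150 153 145 135 122 116 107 78 36 35 46 54 51
165 49 51 126 181 174 179 133 104 124 139 141 138 146 150 149 139 127 122 120 164 163 81 34 43 48 54
175 43 53 100 115 115 112 91 105 129 138 140 143 147 153 148 137 127 121 111 101 44 30 30 34 48 51
185 45 45 42 41 35 36 77 112 129 138 139 142 146 150 146 134 128 117 82 45 37 34 37 37 31 38
[(68, 119, 70), (69, 152, 92), (70, 165, 102), (71, 165, 101), (72, 161, 96), (73, 164, 101), (74, 164, 100), (75, 166, 100), (76, 168, 101), (77, 205, 119), (78, 238, 140), (79, 247, 155), (80, 247, 155), (81, 246, 152), (82, 246, 154), (83, 246, 153), (84, 247, 156), (85, 247, 152), (86, 244, 145), (87, 234, 122), (88, 221, 99), (89, 213, 85), (90, 225, 103), (91, 236, 130), (92, 245, 149), (93, 246, 153), (94, 245, 152), (95, 246, 152), (171, 246, 154), (172, 245, 149), (173, 245, 149), (174, 245, 152), (175, 246, 153), (176, 245, 150), (177, 241, 141), (178, 228, 113), (179, 217, 91), (180, 219, 98), (181, 232, 120), (182, 242, 144), (183, 245, 153), (184, 245, 150), (185, 246, 151), (186, 246, 152), (187, 245, 149), (188, 234, 132), (189, 167, 91), (190, 91, 47), (191, 74, 32), (192, 71, 29), (193, 73, 34), (194, 73, 37), (195, 74, 32)]
```

```bash
python3 - <<'E'
from h import *
import pickle
a,p,s=pickle.load(open('w3.pkl','rb'))
L=lambda A,B:np.linalg.norm((A-B)[:2])*1e3
b1,b2=onz(p,(296.2,89),.052),onz(p,(292.5,179.5),.052)
e1,e2=onz(p,(296.5,77.5),.052),onz(p,(292.3,189),.052)
ax=b1-b2
print('bands',b1,b2,L(b1,b2),'mid',(b1+b2)/2,'ends mid',(e1+e2)/2,L(e1,e2),'yaw',np.degrees(np.arctan2(ax[1],ax[0])))
# width via silhouette at z .036
print([L(onz(p,(l,r),.038),onz(p,(q,r),.038)) for r,l,q in((185,279.5,305),(130,281,308.5),(84,283.5,309))])
R=cv2.Rodrigues(np.zeros(3))[0]
yaw=s['tool_rot'][2];d=((b1+b2)/2-s['tool_pos'])[:2]
tx=np.array([np.cos(yaw),np.sin(yaw)]);ty=np.array([np.sin(yaw),-np.cos(yaw)])
print('delta tool',d@tx,d@ty)
E
```

```text
bands [0.61468169 0.28173879 0.052     ] [0.63352003 0.17759299 0.052     ] 105.83586455292415 mid [0.62410086 0.22966589 0.052     ] ends mid [0.62414843 0.22952862 0.052     ] 130.27237125259487 yaw 100.25304148460067
[np.float64(33.28026331680182), np.float64(33.807937465226814), np.float64(29.895833978631842)]
delta tool 0.045166867868202114 0.049190167047954945
```

The measured roller length of 130.3 mm matches the given size. Its centre is (0.624, 0.2297) and its yaw 100.25°. I'll descend and grip it.

Emit:
move_arm([
  {"x":0.045,"y":0.048,"z":0,"wx":0,"wy":0,"wz":0,"hand":0.7},
  {"x":0.045,"y":0.048,"z":0.04,"wx":0,"wy":0,"wz":0,"hand":0.7},
  {"x":0.045,"y":0.048,"z":0.09,"wx":0,"wy":0,"wz":0,"hand":0.7},
  {"x":0.045,"y":0.048,"z":0.14,"wx":0,"wy":0,"wz":0,"hand":0.7},
  {"x":0.045,"y":0.048,"z":0.18,"wx":0,"wy":0,"wz":0,"hand":0.7},
  {"x":0.045,"y":0.048,"z":0.2,"wx":0,"wy":0,"wz":0,"hand":0.7},
  {"x":0.045,"y":0.048,"z":0.208,"wx":0,"wy":0,"wz":0,"hand":0.7},
  {"x":0.045,"y":0.048,"z":0.208,"wx":0,"wy":0,"wz":0,"hand":0.7},
])

```text
time: 7.38
tool_pos: [0.6237, 0.2273, 0.0188]
tool_rot: [-3.142, 0.0, 1.743]
contact_force: [-0.5, -0.1, 0.3]
opening: 0.0643
```

Emit:
move_arm([
  {"x":0,"y":0,"z":0,"wx":0,"wy":0,"wz":0,"hand":0.2},
  {"x":0,"y":0,"z":0,"wx":0,"wy":0,"wz":0,"hand":0.2},
  {"x":0,"y":0,"z":0,"wx":0,"wy":0,"wz":0,"hand":0.2},
  {"x":0,"y":0,"z":0,"wx":0,"wy":0,"wz":0,"hand":0.2},
  {"x":0,"y":0,"z":0,"wx":0,"wy":0,"wz":0,"hand":0.2},
  {"x":0,"y":0,"z":0,"wx":0,"wy":0,"wz":0,"hand":0.2},
], grip_force=15)

```text
time: 8.12
tool_pos: [0.6249, 0.229, 0.0195]
tool_rot: [3.138, -0.0, 1.745]
contact_force: [5.8, 0.5, 1.5]
opening: 0.0315
```

Gripped at 31.5 mm opening. I'll lift it and carry it above the jig.

Emit:
move_arm([
  {"x":0,"y":0.001,"z":-0.01,"wx":0,"wy":0,"wz":0,"hand":0.2},
  {"x":0,"y":0.001,"z":-0.04,"wx":0,"wy":0,"wz":0,"hand":0.2},
  {"x":0,"y":0.001,"z":-0.08,"wx":0,"wy":0,"wz":0,"hand":0.2},
  {"x":0,"y":0.001,"z":-0.12,"wx":0,"wy":0,"wz":0,"hand":0.2},
  {"x":-0.04,"y":-0.015,"z":-0.13,"wx":0,"wy":0,"wz":3,"hand":0.2},
  {"x":-0.09,"y":-0.035,"z":-0.13,"wx":0,"wy":0,"wz":7,"hand":0.2},
  {"x":-0.14,"y":-0.055,"z":-0.13,"wx":0,"wy":0,"wz":11,"hand":0.2},
  {"x":-0.19,"y":-0.075,"z":-0.13,"wx":0,"wy":0,"wz":15,"hand":0.2},
])

```text
time: 9.12
tool_pos: [0.5808, 0.0273, 0.1485]
tool_rot: [-3.139, 0.0, 1.481]
contact_force: [0.6, -0.1, -1.6]
opening: 0.0312
```

Emit:
move_arm([
  {"x":-0.03,"y":-0.005,"z":0,"wx":0,"wy":0,"wz":2.3,"hand":0.2},
  {"x":-0.03,"y":-0.005,"z":0,"wx":0,"wy":0,"wz":2.3,"hand":0.2},
  {"x":-0.03,"y":-0.005,"z":0,"wx":0,"wy":0,"wz":2.3,"hand":0.2},
])

```text
time: 9.5
tool_pos: [0.5744, -0.0002, 0.1486]
tool_rot: [-3.141, -0.0, 1.444]
contact_force: [0.2, 0.3, -1.4]
opening: 0.0314
```

```bash
python3 - <<'E'
from h import *
import pickle
s=monitor.observe();print(s['time'],s['tool_pos'],np.degrees(s['tool_rot']),s['contact_force'],s['opening'])
a,p=pickle.load(open('w2.pkl','rb'));g=cv2.cvtColor(a,cv2.COLOR_RGB2GRAY).astype(float)
h=np.radians(-97.4);jx=np.array([np.cos(h),np.sin(h)])
for c in (222,228,236,280,290):
    r=100+np.diff(g[100:130,c]).argmin()+1; print(c,r,1e3*((onz(p,(c,r),.008)[:2]-[.5765,-.0013])@jx))
w,_=snap('wrist','w4'); t,_=snap('top','t4')
cv2.imwrite('pics/c4.png',np.hstack([w[:,:,::-1],cv2.resize(t[130:226,215:343],(512,384),interpolation=cv2.INTER_CUBIC)[:,:,::-1]])[:,:])
c=cv2.imread('pics/c4.png');cv2.imwrite('pics/c4.png',cv2.resize(c,(800,300)))
E
```

```text
9.5 [ 5.74421790e-01 -1.65605746e-04  1.48571657e-01] [-1.79946540e+02 -2.42020764e-02  8.27068689e+01] [ 0.21180877  0.27105341 -1.42660581] 0.03143557239509431
222 109 112.87342062187338
228 118 124.22385417496106
236 118 124.16665354668758
280 118 123.85653250611567
290 110 113.65648951025801
```

View pics/c4.png

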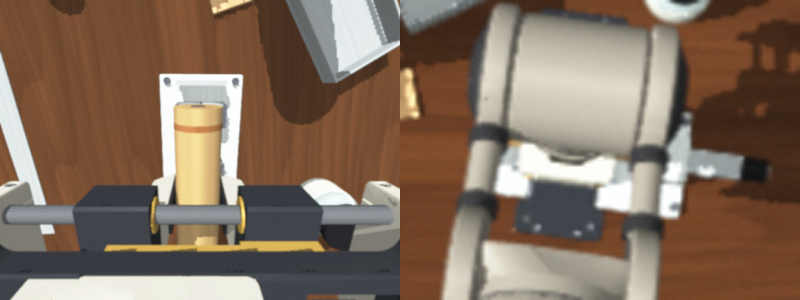

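The left panel (wrist) shows the roller in the jaws over the jig, with the plate's far corners at (160,75) and (243,75) in the combined picture. The right panel (top) shows the knob still out at (755,168). I'll measure the roller against the plate centreline in this wrist view.

```bash
python3 - <<'E'
from h import *
p=viewer.camera_params('wrist');s=monitor.observe()
a=cv2.imread('pics/w4.png');g=cv2.cvtColor(a,cv2.COLOR_BGR2GRAY).astype(float)
yaw=s['tool_rot'][2];tx=np.array([np.cos(yaw),np.sin(yaw)]);ty=np.array([np.sin(yaw),-np.cos(yaw)])
T=lambda uv,z:(1e3*np.array([(onz(p,uv,z)-s['tool_pos'])[:2]@v for v in(tx,ty)])).round(1)
for r in (110,120,140,160,180,200):
    d=np.diff(g[r,190:330]);l=190+d[:35].argmax()+1;q=190+90+d[90:].argmin()+1
    A,B=T((l,r),.008),T((q,r),.008);print(r,l,q,A,B,((A+B)/2)[1])
for c in (215,225,290,300): 
    r=80+np.diff(g[80:110,c]).argmax()+1;print('end',c,r,T((c,r),.008))
hsv=cv2.cvtColor(a,cv2.COLOR_BGR2HSV)
z=s['tool_pos'][2]+.0188
for r in (145,180,190,200):
    m=np.where((hsv[r,200:310,1]>70)&(hsv[r,200:310,0]<30))[0]+200
    m=[x for x in m if 215<x<292]
    A,B=T((m[0],r),z),T((m[-1]+1,r),z);print('roller',r,m[0],m[-1],A,B,((A+B)/2)[1])
c=255; print([(r,int(a[r,c,0])) for r in range(122,172,2)])
E
```

```text
110 205 310 [ 76.  -49.8] [75.9 59.2] 4.700000000000003
120 205 310 [ 65.9 -50.4] [65.9 59.8] 4.699999999999999
140 206 308 [ 45.1 -50.4] [45.1 58.9] 4.25
160 207 307 [ 23.4 -50.4] [23.4 59.1] 4.350000000000001
180 207 306 [  0.8 -51.5] [ 0.8 59.3] 3.8999999999999986
200 208 304 [-22.9 -51.5] [-22.9  58.3] 3.3999999999999986
end 215 95 [ 90.7 -38.8]
end 225 95 [ 90.7 -28.6]
end 290 95 [90.6 37.8]
end 300 95 [90.6 48. ]
roller 145 223 283 [ 61.6 -15.1] [61.6 15.5] 0.20000000000000018
roller 180 224 282 [ 43.5 -15.1] [43.5 15.6] 0.25
roller 190 224 281 [ 38.  -15.3] [38.  15.2] -0.05000000000000071
roller 200 225 281 [ 32.5 -14.9] [32.5 15.4] 0.25
[(122, 193), (124, 193), (126, 192), (128, 191), (130, 156), (132, 156), (134, 127), (136, 117), (138, 128), (140, 148), (142, 151), (144, 151), (146, 153), (148, 153), (150, 152), (152, 155), (154, 149), (156, 150), (158, 155), (160, 145), (162, 95), (164, 81), (166, 81), (168, 80), (170, 120)]
```

Emit:
move_arm([
  {"x":0,"y":0.0027,"z":0.02,"wx":0,"wy":0,"wz":0.4,"hand":0.2},
  {"x":0,"y":0.0027,"z":0.06,"wx":0,"wy":0,"wz":0.4,"hand":0.2},
  {"x":0,"y":0.0027,"z":0.09,"wx":0,"wy":0,"wz":0.4,"hand":0.2},
  {"x":0,"y":0.0027,"z":0.11,"wx":0,"wy":0,"wz":0.4,"hand":0.2},
  {"x":0,"y":0.0027,"z":0.12,"wx":0,"wy":0,"wz":0.4,"hand":0.2},
  {"x":0,"y":0.0027,"z":0.124,"wx":0,"wy":0,"wz":0.4,"hand":0.2},
  {"x":0,"y":0.0027,"z":0.124,"wx":0,"wy":0,"wz":0.4,"hand":0.2},
  {"x":0,"y":0.0027,"z":0.124,"wx":0,"wy":0,"wz":0.4,"hand":0.2},
])

```text
time: 10.6
tool_pos: [0.5779, -0.0012, 0.0254]
tool_rot: [3.14, 0.0, 1.436]
contact_force: [-0.2, -0.1, -1.7]
opening: 0.0314
```

Emit:
move_arm([
  {"x":0,"y":0,"z":0.001,"wx":0,"wy":0,"wz":0,"hand":0.2},
  {"x":0,"y":0,"z":0.002,"wx":0,"wy":0,"wz":0,"hand":0.2},
  {"x":0,"y":0,"z":0.002,"wx":0,"wy":0,"wz":0,"hand":0.2},
])

```text
time: 10.98
tool_pos: [0.5774, -0.0012, 0.0226]
tool_rot: [-3.142, 0.0, 1.436]
contact_force: [-1.2, 0.3, -1.8]
opening: 0.0321
```

Emit:
move_arm([
  {"x":0,"y":-0.0003,"z":0.001,"wx":0,"wy":0,"wz":0,"hand":0.2},
  {"x":0,"y":-0.0003,"z":0.001,"wx":0,"wy":0,"wz":0,"hand":0.2},
])

```text
time: 11.22
tool_pos: [0.577, -0.0012, 0.0215]
tool_rot: [-3.141, 0.0, 1.436]
contact_force: [-0.4, 0.5, -2.0]
opening: 0.0314
```

Emit:
move_arm([
  {"x":0,"y":-0.0003,"z":0.001,"wx":0,"wy":0,"wz":0,"hand":0.2},
  {"x":0,"y":-0.0003,"z":0.001,"wx":0,"wy":0,"wz":0,"hand":0.2},
])

```text
time: 11.48
tool_pos: [0.5771, -0.0012, 0.0207]
tool_rot: [3.141, 0.0, 1.436]
contact_force: [1.4, -0.9, 0.2]
opening: 0.0316
```

Emit:
move_arm([
  {"x":0,"y":0,"z":0.001,"wx":0,"wy":0,"wz":0,"hand":0.2},
  {"x":0,"y":0,"z":0.001,"wx":0,"wy":0,"wz":0,"hand":0.2},
])

```text
time: 11.72
tool_pos: [0.5776, -0.0012, 0.0202]
tool_rot: [3.14, 0.0, 1.436]
contact_force: [1.0, 0.8, 4.8]
opening: 0.0316
```

The z force has gone from -2 to +4.8 N at TCP z 0.0202, against a predicted seat of 0.0201, so the roller is seated. I'll release, rise, and go over the knob.

Emit:
move_arm([
  {"x":0,"y":0,"z":-0.0005,"wx":0,"wy":0,"wz":0,"hand":0.65},
  {"x":0,"y":0,"z":-0.0005,"wx":0,"wy":0,"wz":0,"hand":0.65},
  {"x":0,"y":0,"z":-0.0005,"wx":0,"wy":0,"wz":0,"hand":0.65},
  {"x":0,"y":0,"z":-0.0005,"wx":0,"wy":0,"wz":0,"hand":0.65},
  {"x":0,"y":0,"z":-0.0005,"wx":0,"wy":0,"wz":0,"hand":0.65},
  {"x":0,"y":0,"z":-0.03,"wx":0,"wy":0,"wz":0,"hand":0.65},
  {"x":0,"y":0,"z":-0.08,"wx":0,"wy":0,"wz":0,"hand":0.65},
  {"x":0,"y":0,"z":-0.13,"wx":0,"wy":0,"wz":0,"hand":0.65},
])

```text
time: 12.72
tool_pos: [0.5765, -0.0011, 0.1508]
tool_rot: [-3.141, 0.0, 1.436]
contact_force: [-0.3, -0.1, -0.7]
opening: 0.06
```

Emit:
move_arm([
  {"x":-0.06,"y":0,"z":-0.06,"wx":0,"wy":0,"wz":0,"hand":0.65},
  {"x":-0.12,"y":0,"z":-0.06,"wx":0,"wy":0,"wz":0,"hand":0.65},
  {"x":-0.18,"y":0,"z":-0.06,"wx":0,"wy":0,"wz":0,"hand":0.65},
  {"x":-0.188,"y":0,"z":-0.06,"wx":0,"wy":0,"wz":0,"hand":0.65},
  {"x":-0.188,"y":0,"z":-0.06,"wx":0,"wy":0,"wz":0,"hand":0.65},
])

```text
time: 13.35
tool_pos: [0.5512, -0.1882, 0.2093]
tool_rot: [-3.141, -0.0, 1.434]
contact_force: [0.7, 0.2, -0.5]
opening: 0.0599
```

```bash
python3 - <<'E'
from h import *
import pickle
s=monitor.observe();print(s['time'],s['tool_pos'],np.degrees(s['tool_rot']),s['contact_force'],s['opening'])
a,p=snap('wrist','w5');pickle.dump((a,p,s),open('w5.pkl','wb'))
E
```

```text
13.35 [ 0.55120529 -0.18824531  0.20928018] [-1.79972426e+02 -2.53887339e-02  8.21401763e+01] [ 0.67914158  0.19333641 -0.48391318] 0.05993608612181832
```

View pics/w5.png

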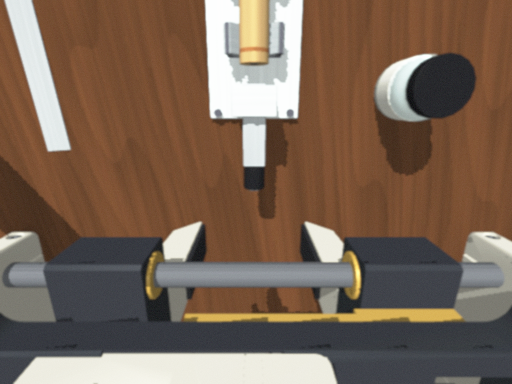

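The roller lies straight in the V, with its end at (254,55). The tongue is clear and the knob is out at (254,178). I'll descend, grip the knob and push it home.

Emit:
move_arm([
  {"x":0.001,"y":0.0005,"z":0.05,"wx":0,"wy":0,"wz":0,"hand":0.65},
  {"x":0.001,"y":0.0005,"z":0.1,"wx":0,"wy":0,"wz":0,"hand":0.65},
  {"x":0.001,"y":0.0005,"z":0.145,"wx":0,"wy":0,"wz":0,"hand":0.65},
  {"x":0.001,"y":0.0005,"z":0.167,"wx":0,"wy":0,"wz":0,"hand":0.65},
  {"x":0.001,"y":0.0005,"z":0.167,"wx":0,"wy":0,"wz":0,"hand":0.1},
  {"x":0.001,"y":0.0005,"z":0.167,"wx":0,"wy":0,"wz":0,"hand":0.1},
  {"x":0.001,"y":0.0005,"z":0.167,"wx":0,"wy":0,"wz":0,"hand":0.1},
  {"x":0.001,"y":0.0005,"z":0.167,"wx":0,"wy":0,"wz":0,"hand":0.1},
], grip_force=25)

```text
time: 14.4
tool_pos: [0.5527, -0.1866, 0.0436]
tool_rot: [3.14, 0.001, 1.436]
contact_force: [0.4, -0.1, -0.1]
opening: 0.0245
```

Emit:
move_arm([
  {"x":0,"y":0,"z":0,"wx":0,"wy":0,"wz":0,"hand":0.1},
  {"x":0,"y":0,"z":0,"wx":0,"wy":0,"wz":0,"hand":0.1},
  {"x":0,"y":0,"z":0,"wx":0,"wy":0,"wz":0,"hand":0.1},
])

```text
time: 14.78
tool_pos: [0.5525, -0.1866, 0.0435]
tool_rot: [3.14, 0.0, 1.436]
contact_force: [-1.0, 0.9, 5.8]
opening: 0.0234
```

Emit:
move_arm([
  {"x":0.007,"y":0,"z":0,"wx":0,"wy":0,"wz":0,"hand":0.1},
  {"x":0.014,"y":0,"z":0,"wx":0,"wy":0,"wz":0,"hand":0.1},
  {"x":0.021,"y":0,"z":0,"wx":0,"wy":0,"wz":0,"hand":0.1},
  {"x":0.028,"y":0,"z":0,"wx":0,"wy":0,"wz":0,"hand":0.1},
  {"x":0.035,"y":0,"z":0,"wx":0,"wy":0,"wz":0,"hand":0.1},
  {"x":0.041,"y":0,"z":0,"wx":0,"wy":0,"wz":0,"hand":0.1},
  {"x":0.041,"y":0,"z":0,"wx":0,"wy":0,"wz":0,"hand":0.1},
  {"x":0.041,"y":0,"z":0,"wx":0,"wy":0,"wz":0,"hand":0.1},
])

```text
time: 15.78
tool_pos: [0.558, -0.1469, 0.0436]
tool_rot: [3.14, 0.002, 1.436]
contact_force: [-2.8, -3.2, 5.6]
opening: 0.0235
```

It moved 40.1 mm and is against the home stop. I'll release, rise and check.

Emit:
move_arm([
  {"x":0,"y":0,"z":0,"wx":0,"wy":0,"wz":0,"hand":0.65},
  {"x":0,"y":0,"z":0,"wx":0,"wy":0,"wz":0,"hand":0.65},
  {"x":0,"y":0,"z":0,"wx":0,"wy":0,"wz":0,"hand":0.65},
  {"x":0,"y":0,"z":0,"wx":0,"wy":0,"wz":0,"hand":0.65},
  {"x":0,"y":0,"z":-0.05,"wx":0,"wy":0,"wz":0,"hand":0.65},
  {"x":0,"y":0,"z":-0.1,"wx":0,"wy":0,"wz":0,"hand":0},
  {"x":-0.03,"y":0,"z":-0.15,"wx":0,"wy":0,"wz":0,"hand":0},
  {"x":-0.03,"y":0,"z":-0.165,"wx":0,"wy":0,"wz":0,"hand":0},
])

```text
time: 16.77
tool_pos: [0.5547, -0.1776, 0.2112]
tool_rot: [3.136, 0.002, 1.434]
contact_force: [-0.5, 0.2, -0.1]
opening: 0.0342
```

Emit:
move_arm([
  {"x":0,"y":0,"z":0,"wx":0,"wy":0,"wz":0,"hand":0},
  {"x":0,"y":0,"z":0,"wx":0,"wy":0,"wz":0,"hand":0},
  {"x":0,"y":0,"z":0,"wx":0,"wy":0,"wz":0,"hand":0},
])

```text
time: 17.15
tool_pos: [0.5531, -0.1748, 0.2058]
tool_rot: [-3.138, -0.001, 1.437]
contact_force: [-1.0, -0.1, 0.3]
opening: 0.0044
```

```bash
python3 - <<'E'
from h import *
import pickle
s=monitor.observe();print(s['time'],s['tool_pos'],np.degrees(s['tool_rot']),s['contact_force'],s['opening'])
a,p=snap('wrist','w6');pickle.dump((a,p,s),open('w6.pkl','wb'))
E
```

```text
17.15 [ 0.55308218 -0.17480699  0.20582764] [-1.79821912e+02 -5.47543263e-02  8.23159408e+01] [-0.99570389 -0.14356688  0.31838438] 0.004375148831759242
```

View pics/w6.png

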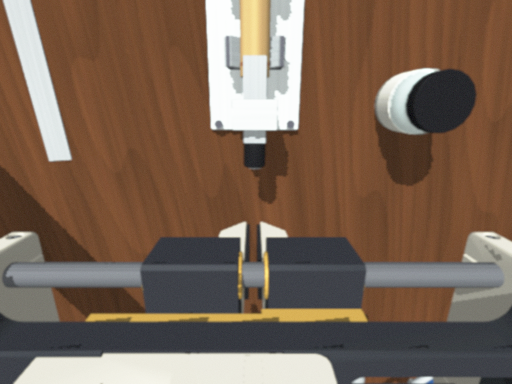

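The tongue at (255,75) covers the roller's end. The knob is home at (255,155) and the fingers are shut. Next I go above the roller's middle.

Emit:
move_arm([
  {"x":0.06,"y":0.0006,"z":0,"wx":0,"wy":0,"wz":0,"hand":0},
  {"x":0.12,"y":0.0006,"z":0,"wx":0,"wy":0,"wz":0,"hand":0},
  {"x":0.175,"y":0.0006,"z":0.02,"wx":0,"wy":0,"wz":0,"hand":0},
  {"x":0.175,"y":0.0006,"z":0.07,"wx":0,"wy":0,"wz":0,"hand":0},
  {"x":0.175,"y":0.0006,"z":0.11,"wx":0,"wy":0,"wz":0,"hand":0},
  {"x":0.175,"y":0.0006,"z":0.135,"wx":0,"wy":0,"wz":0,"hand":0},
  {"x":0.175,"y":0.0006,"z":0.145,"wx":0,"wy":0,"wz":0,"hand":0},
  {"x":0.175,"y":0.0006,"z":0.145,"wx":0,"wy":0,"wz":0,"hand":0},
])

```text
time: 18.2
tool_pos: [0.5776, -0.0022, 0.0622]
tool_rot: [-3.14, 0.0, 1.436]
contact_force: [0.2, 0.4, -0.1]
opening: 0.0004
```

Emit:
move_arm([
  {"x":0,"y":0,"z":0,"wx":0,"wy":0,"wz":0,"hand":0},
  {"x":0,"y":0,"z":0,"wx":0,"wy":0,"wz":0,"hand":0},
  {"x":0,"y":0,"z":0,"wx":0,"wy":0,"wz":0,"hand":0},
])

```text
time: 18.58
tool_pos: [0.5781, -0.0023, 0.0633]
tool_rot: [3.14, 0.0, 1.436]
contact_force: [0.8, 0.6, 0.1]
opening: 0.0004
```

```bash
python3 - <<'E'
from h import *
s=monitor.observe();print(s['time'],s['tool_pos'],np.degrees(s['tool_rot']),s['contact_force'],s['opening'],s['qvel'])
E
```

```text
18.575 [ 0.57811158 -0.00234281  0.06330136] [1.79926511e+02 5.98848958e-03 8.22773750e+01] [0.78783435 0.58160345 0.12874828] 0.0004123034319653596 [ 0.00114939  0.00502445  0.00293254  0.0005624  -0.00071689  0.00013463]
```

Emit:
move_arm([
  {"x":0.001,"y":-0.0005,"z":0.004,"wx":0,"wy":0,"wz":0,"hand":0},
  {"x":0.001,"y":-0.0005,"z":0.008,"wx":0,"wy":0,"wz":0,"hand":0},
  {"x":0.001,"y":-0.0005,"z":0.0105,"wx":0,"wy":0,"wz":0,"hand":0},
  {"x":0.001,"y":-0.0005,"z":0.0105,"wx":0,"wy":0,"wz":0,"hand":0},
  {"x":0.001,"y":-0.0005,"z":0.0105,"wx":0,"wy":0,"wz":0,"hand":0},
])

```text
time: 19.2
tool_pos: [0.5772, -0.0011, 0.0527]
tool_rot: [-3.141, 0.0, 1.436]
contact_force: [-1.8, 0.1, 7.8]
opening: 0.0005
```

Emit:
move_arm([
  {"x":0,"y":0,"z":0.001,"wx":0,"wy":0,"wz":0,"hand":0},
  {"x":0,"y":0,"z":0.001,"wx":0,"wy":0,"wz":0,"hand":0},
])

```text
time: 19.45
tool_pos: [0.5773, -0.0012, 0.0526]
tool_rot: [3.141, 0.0, 1.436]
contact_force: [-5.2, -0.0, 14.1]
opening: 0.0008
```

Contact is at z 0.0526, exactly the seated roller's top, with 14 N down. There is a 5 N side force, so I'll relieve it to keep the press square.

Emit:
move_arm([
  {"x":0,"y":-0.0006,"z":0,"wx":0,"wy":0,"wz":0,"hand":0},
  {"x":0,"y":-0.001,"z":0,"wx":0,"wy":0,"wz":0,"hand":0},
  {"x":0,"y":-0.001,"z":0,"wx":0,"wy":0,"wz":0,"hand":0},
])

```text
time: 19.82
tool_pos: [0.5772, -0.0011, 0.0527]
tool_rot: [3.139, 0.0, 1.436]
contact_force: [-2.6, 1.1, 11.4]
opening: 0.0002
```

```bash
python3 - <<'E'
from h import *
for i in range(4):
    s=monitor.observe();print(s['time'],s['tool_pos'],np.degrees(s['tool_rot']),s['contact_force'],s['torque']);viewer.read_camera('scene')
E
```

```text
19.825 [ 0.5772052  -0.00112794  0.05267309] [1.79859781e+02 5.16608451e-03 8.22839906e+01] [-2.58279529  1.10190566 11.35590112] [ 0.05739118  0.38314363 -0.0220325 ]
19.875 [ 0.5772095  -0.00112158  0.05267561] [1.79858801e+02 3.41947067e-03 8.22835351e+01] [-2.19441857  0.740356   11.9933956 ] [0.08033847 0.35479461 0.01597521]
19.925 [ 0.57719524 -0.00115571  0.05266068] [1.79862682e+02 3.83487048e-03 8.22804167e+01] [-3.27249915  1.93133273 11.2485447 ] [ 0.02700091  0.363705   -0.00486392]
19.975 [ 0.57721908 -0.00113128  0.0526935 ] [1.79859639e+02 5.32888027e-03 8.22859298e+01] [-2.42384043  1.04483662 11.31211143] [0.04115118 0.31626923 0.01168186]
```

Emit:
move_arm([
  {"x":0,"y":-0.0008,"z":0.001,"wx":0,"wy":0,"wz":0,"hand":0},
  {"x":0,"y":-0.0008,"z":0.001,"wx":0,"wy":0,"wz":0,"hand":0},
  {"x":0,"y":-0.0008,"z":0.001,"wx":0,"wy":0,"wz":0,"hand":0},
])

```text
time: 20.4
tool_pos: [0.5772, -0.0011, 0.0526]
tool_rot: [3.137, 0.0, 1.436]
contact_force: [-2.6, 0.1, 16.5]
opening: 0.0002
```

```bash
python3 - <<'E'
from h import *
for i in range(4):
    s=monitor.observe();print(s['time'],s['tool_pos'],np.degrees(s['tool_rot']),s['contact_force'],s['torque']);viewer.read_camera('scene')
E
```

```text
20.4 [ 0.57721203 -0.00113514  0.05259939] [1.79736676e+02 6.49923878e-03 8.22853342e+01] [-2.64585872  0.0533243  16.52858454] [-0.01296455  0.33637794  0.01923868]
20.45 [ 0.57718602 -0.00113334  0.0525811 ] [1.79742090e+02 3.81154953e-03 8.22815639e+01] [-2.79599207  0.47574538 17.06616749] [0.02470937 0.3682065  0.01219566]
20.5 [ 0.57717458 -0.00112843  0.0525755 ] [1.79742718e+02 3.75946087e-03 8.22815410e+01] [-2.57140324  0.781385   17.27644426] [ 0.02735881  0.35251902 -0.02409687]
20.55 [ 0.57717342 -0.00114757  0.05256734] [1.79743273e+02 5.35428540e-03 8.22812006e+01] [-2.79313378  0.52555945 16.58939584] [0.02126083 0.3604676  0.00172141]
```

Emit:
move_arm([
  {"x":0,"y":-0.0004,"z":-0.0001,"wx":0,"wy":0,"wz":0,"hand":0},
  {"x":0,"y":-0.0004,"z":-0.0001,"wx":0,"wy":0,"wz":0,"hand":0},
  {"x":0,"y":-0.0004,"z":-0.0001,"wx":0,"wy":0,"wz":0,"hand":0},
  {"x":0,"y":-0.0004,"z":-0.0001,"wx":0,"wy":0,"wz":0,"hand":0},
])

```text
time: 21.1
tool_pos: [0.5772, -0.0011, 0.0526]
tool_rot: [3.136, 0.0, 1.436]
contact_force: [-0.8, 0.8, 15.2]
opening: 0.0004
```

```bash
python3 - <<'E'
from h import *
for i in range(3):
    s=monitor.observe();print(s['time'],s['tool_pos'],np.degrees(s['tool_rot']),s['contact_force'],s['torque']);a,_=snap('scene',f's{i}')
w,_=snap('wrist','w7');c=cv2.resize(a[160:256,205:333],(512,384),interpolation=cv2.INTER_CUBIC)
cv2.imwrite('pics/fin.png',cv2.resize(np.hstack([w,c])[:,:,::-1],(800,300)))
E
```

```text
21.1 [ 0.57715887 -0.00111956  0.05259684] [1.79698278e+02 3.63987826e-03 8.22831921e+01] [-0.76073419  0.81425993 15.18649204] [0.04311882 0.10268871 0.04080729]
21.15 [ 0.57716711 -0.00114065  0.05260318] [1.79696703e+02 4.14018177e-03 8.22814607e+01] [-1.35177396  1.00628429 15.03817407] [0.0039155  0.13846548 0.00624361]
21.2 [ 0.57716531 -0.00111418  0.05262656] [1.79696380e+02 3.27062545e-03 8.22841442e+01] [-1.16147844  1.51698025 15.35434111] [0.03124369 0.11434174 0.03359171]
```

View pics/fin.png

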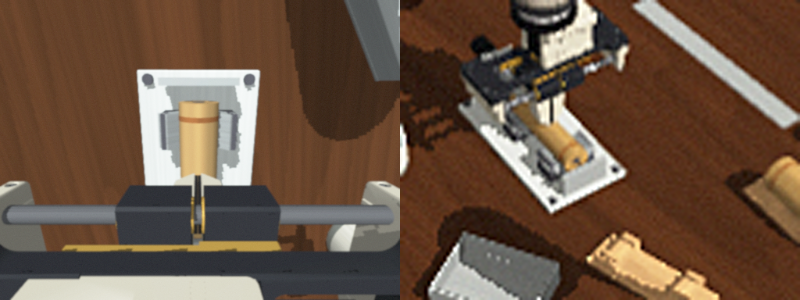

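The roller is seated straight in the V, with its end at (200,105) and the fingers on its middle. The reading is 15.2 N down with about 1 N of side force. I'm handing in.

```bash
python3 -c "
from h import *
print(robot.hand_in()); s=monitor.observe(); print(s['time'],s['tool_pos'],s['contact_force'])"
```

```text
the job is handed in; nothing more can be done
None
the job is handed in; nothing more can be done
```

The job is done and handed in at about 21 s, with the fingers still pressing the long roller down in the V. Hand-in gives no verdict, so these are my own last checks.

- **Knob out:** it moved 40.1 mm, up to its stop.
- **Roller laid in:** I took the long, slender, banded roller from the far cradle and lowered it into the V. The wrist force rose on contact at the expected seat height, so it was set down and not dropped. I then let go of it.
- **Knob home:** I pushed it 40.1 mm back to its stop. The wrist picture then showed the tongue over the roller's end.
- **Press:** the shut fingers are at the roller's middle, 52.6 mm above the bench, which is where a seated roller's top should be. The last readings were 15.0–15.4 N down with 1–2 N of side force, and the tool was about 0.3° off vertical.

- **Jig position:** the cameras disagreed by about 2–4 mm across the V. I settled it from the side forces on the knob grip and the V contact.
- **Side force:** when the press began there was about 5 N sideways, which I eased off before handing in.
- **Refused move:** my first move command was refused for missing keys, and nothing moved.

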